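# Run a weld probe along a bracket seam

### The arm

A 6-joint arm with a two-finger parallel gripper is mounted at the origin on the work surface. World frame = base frame: x ahead of the robot, y to its left, z up, the work surface at z = 0. Lengths are in m, angles in rad, forces in N, time in s.
With the tool pointing down it reaches from about 0.35 to 0.975 m from the base axis. Payload 4.9 kg.
Tool frame: the origin (TCP) lies at the very end of the fingers, on their centre line; the grasp point (between the pads) lies ctrl.hold_point_z behind it (ctrl.hold_point_z is the distance from the TCP to the grasp point, in m); z points along the fingers, y is the line along which they close (so a half turn about z gives the same grasp; the last joint's range is limited). The gripper opens to 85 mm and grips with 20 to 120 N. Pads are 22 mm wide; open, the fingers measure 114 mm over their backs; the gripper's body (76 mm by 85 mm) begins 54 mm behind the grasp point. The pads swing forward as they close: fully open they stand 13 mm farther back than shut.
Start: joints at [-0.119, 0.053, 1.613, -0, 1.476, -0.119], TCP at [0.625, 0, 0.231] pointing down, gripper open.
Joint ranges: [-3.01, 3.01], [-1.01, 2.22], [0.06, 2.58], [-1.02, 4.17], [0.09, 2.62], [-3.14, 3.14]. Speed limits (rad/s): [2.57, 2.57, 3.14, 3.14, 3.14, 3.14].

### API

Orientations are given as a rotation vector (axis times angle).
In Python, from station import ctrl gives the robot as it stands. The module is installed in compiled form; this text tells all that it offers.
- The arm moves only by the tool jog_arm, never from a script. Its argument "deltas" is a list of rows, each a list of 3 entries, a list of its own where there are three numbers: the closure, from -1 (fully open) to 1 (shut), then the shift along the world's x, y, z scaled (see below), then the turn, a rotation vector about the world's x, y, z scaled (see below). A call has 1 to 12 rows; each row is the pose to reach, as a shift and turn from the pose commanded when the call began, turning the shorter way round; what a row does not reach only later rows make up. The controller multiplies each number of a shift by 0.4 m and each number of a turn by 180 degrees. A row lasts 1/12 s, in which the tool goes at most 41.7 mm and 7.16 degrees, less where a joint would pass 70% of its speed; a pose out of reach is approached as far as the arm can. A call with a number of a shift or a turn outside -1 to 1 is refused whole. A call with a gripper value outside its range is refused whole. The fingers move at their own pace and stop on an object; "squeeze" is the grip in N (left out, the last holds). Time passes only in rows, so rows that repeat a pose let the fingers close. It gives the time, the measured TCP pose, the force, the opening and the grip force at its end, in the units of the state.
- ctrl.get_obs(): the state, without advancing time (a new reading comes with each control period).
- ctrl.get_image(name): name is "scene" or "side" or "wrist"; returns the picture (400x640x3 uint8, red, green, blue); there is no depth.
- ctrl.get_calibration(name): a dict with "K" (3x3 intrinsics, pixels), "extrinsics" (4x4, takes a point from world to camera coordinates). Camera axes: x right, y down, z forward; pixel columns grow to the right and rows downward; lengths in m; the calibration is good to about 2 mm. The wrist camera is an equidistant fisheye: a pixel r from the principal point sees the ray r / f radians off the axis. A picture is of the moment at which its call begins: read the wrist's pose just before it. get_calibration takes no time and is no camera call; for the wrist camera it gives the pose at the moment of the call.
- ctrl.finish_job(): hands the job in; it is judged then, once.
The state is a dict: "t": time; "q": joint angles; "dq": joint speeds; "effort": joint torques, N m; "tool_pos": TCP position; "tool_rot": TCP orientation; "contact_force": force on the tool from outside, world axes, zero at the start; "wrist_torque": the same for the moment, N m; "opening": finger opening in m; "grip_force": force on a finger pad.
Only numpy, scipy, OpenCV 4.12 (cv2) and the standard library are available. Lean on these libraries where they do the work, as an engineer would, in place of code of your own. Each camera call takes 0.05 s, during which the arm holds its last target. There are 200 camera calls.

### The job

Take the spring-tipped weld probe from its fork stand and run its ball tip along the whole weld seam in the inner corner of the steel bracket, from the end where the upright steps down to the other end, slowly (about 20 mm a second) and without lifting. Lean the probe back from the upright so that its guard disc clears, and keep the spring tip gently pressed, about half way in. Then hang the probe in its fork again, let go, and leave the other fittings on the bench where they are.

Things in the scene. Friction and masses are not known exactly. Their poses are not given: they have to be found in the camera images.
- probe: Loose probe, 0.2 kg, 134 mm long, upright in the stand. Origin on its axis at the nose's mouth, z up to the grip. Steel nose 24 mm thick, tapering to 16 mm at the mouth, z = 0 to 30 mm; black guard disc 56 mm in diameter, z = 30 to 38; grey grip 26 x 26 mm square, z = 38 to 110, faces square to its x and y: hold it near z = 75 from above, fingertips clear of the disc. Spring plunger below the nose
- probe_tip (a point): Centre of the steel ball (10 mm in diameter) at the plunger's end, on the probe's axis: 19 mm below the probe's origin when the plunger is out, 7 mm below it when fully in. Its axes are the probe's
- plunger (a joint): How far the spring plunger (8 mm rod) is pressed into the nose, in m: 0 = fully out, 0.012 = bottomed. The spring needs 0.8 N to start and 0.4 N more for each mm (about 3 N at 6 mm)
- bracket: Steel bracket bolted to the bench. Origin on the bench below the seam's middle; y along the seam to the stepped end, x through the upright, z up. Base plate 8 mm thick, y +-100, x -90 to +30 mm. Upright x = 0 to 8 mm, y +-100, 110 mm high, stepped down to 55 mm high where y is over 50. Open side (-x) faces away from the robot (world +x) within 30 degrees. Bolt heads 8 mm high at x -70, y +-80
- seam_start (a point): Start of the weld seam (a thin dark bead in the inner corner), at the stepped end: bracket x = 0, y = +70, z = 8 mm. A ball lying in the corner has its centre at bracket x = -5, z = 13 mm. An upright probe's guard disc meets the upright before the tip is in the corner: lean it 30 to 45 degrees towards the open side. Axes as the bracket
- seam_end (a point): End of the straight 140 mm weld seam, in the corner at the full-height end: bracket x = 0, y = -70, z = 8 mm. Axes as the bracket
- stand: Grey fork stand fixed to the bench, base 120 x 110 x 10 mm. Origin on the bench below the fork's middle, z up. Two level prongs along x (-60 to +60 mm), 22 mm wide, tops 90 mm high, gap 36 mm centred on y = 0; column under them at x = 38 to 60; 6 mm high lips at their -x ends. The probe hangs with its guard disc lying on the prongs, its origin 60 mm above the bench near x = 0, y = 0
- fork (a point): Middle of the fork between the prongs, at the height of their tops (90 mm above the bench). Axes as the stand
- junction_box: Bystander: open aluminium box 100 x 100 x 50 mm, loose. Origin under its centre
- coupling: Bystander: steel pipe coupling standing on end, 60 mm in diameter, 70 mm high, loose. Origin under its centre
- elbow: Bystander: steel conduit elbow lying on the bench, about 120 x 140 mm, 34 mm thick, loose. Origin on the bench below the mouth nearest the robot
Mind the look-alikes: they are no part of the job. There is more than one size of the probe; the job needs the smallest.

How it is judged:
On the way, in this order (a step that is already met when the one before it is completed fails the run):
1. the ball tip is pressed in (plunger more than 1 mm) and its centre lies within 13 mm of both plates, i.e. in the seam, within 8 mm of the point 4 mm along the 140 mm seam from seam_start (x of probe_tip in the frame of bracket between -0.013 and 0 m and z of probe_tip in the frame of bracket below 0.021 m and value of joint plunger above 0.001 m and y of probe_tip in the frame of bracket between 0.058 and 0.074 m), for 0.25 s.
2. the ball tip is pressed in (plunger more than 1 mm) and its centre lies within 13 mm of both plates, i.e. in the seam, within 8 mm of the point 26 mm along the 140 mm seam from seam_start (x of probe_tip in the frame of bracket between -0.013 and 0 m and z of probe_tip in the frame of bracket below 0.021 m and value of joint plunger above 0.001 m and y of probe_tip in the frame of bracket between 0.036 and 0.052 m), for 0.25 s.
3. the ball tip is pressed in (plunger more than 1 mm) and its centre lies within 13 mm of both plates, i.e. in the seam, within 8 mm of the point 48 mm along the 140 mm seam from seam_start (x of probe_tip in the frame of bracket between -0.013 and 0 m and z of probe_tip in the frame of bracket below 0.021 m and value of joint plunger above 0.001 m and y of probe_tip in the frame of bracket between 0.014 and 0.03 m), for 0.25 s.
4. the ball tip is pressed in (plunger more than 1 mm) and its centre lies within 13 mm of both plates, i.e. in the seam, within 8 mm of the point 70 mm along the 140 mm seam from seam_start (x of probe_tip in the frame of bracket between -0.013 and 0 m and z of probe_tip in the frame of bracket below 0.021 m and value of joint plunger above 0.001 m and y of probe_tip in the frame of bracket between -0.008 and 0.008 m), for 0.25 s.
5. the ball tip is pressed in (plunger more than 1 mm) and its centre lies within 13 mm of both plates, i.e. in the seam, within 8 mm of the point 92 mm along the 140 mm seam from seam_start (x of probe_tip in the frame of bracket between -0.013 and 0 m and z of probe_tip in the frame of bracket below 0.021 m and value of joint plunger above 0.001 m and y of probe_tip in the frame of bracket between -0.03 and -0.014 m), for 0.25 s.
6. the ball tip is pressed in (plunger more than 1 mm) and its centre lies within 13 mm of both plates, i.e. in the seam, within 8 mm of the point 114 mm along the 140 mm seam from seam_start (x of probe_tip in the frame of bracket between -0.013 and 0 m and z of probe_tip in the frame of bracket below 0.021 m and value of joint plunger above 0.001 m and y of probe_tip in the frame of bracket between -0.052 and -0.036 m), for 0.25 s.
7. the ball tip is pressed in (plunger more than 1 mm) and its centre lies within 13 mm of both plates, i.e. in the seam, within 8 mm of the point 136 mm along the 140 mm seam from seam_start (x of probe_tip in the frame of bracket between -0.013 and 0 m and z of probe_tip in the frame of bracket below 0.021 m and value of joint plunger above 0.001 m and y of probe_tip in the frame of bracket between -0.074 and -0.058 m), for 0.25 s.
At the end, for the whole second after the job is handed in: The probe hangs in its fork: origin within 30 mm of the fork's middle along the prongs and 12 mm across, 55 to 65 mm above the bench, within 7 degrees of upright, at rest (x of probe in the frame of stand between -0.03 and 0.03 m and y of probe in the frame of stand between -0.012 and 0.012 m and z of probe in the frame of stand between 0.055 and 0.065 m and angle between probe's own z axis and vertical below 0.12 rad and linear speed of probe below 0.02 m/s); the robot touches nothing.
It fails at once if the tip is lifted off on the way: it is close over the seam (within 35 mm of both plates), more than 20 mm inside the seam's ends, with the plunger not pressed in (value of joint plunger below 0.0003 m and x of probe_tip in the frame of bracket between -0.035 and 0 m and z of probe_tip in the frame of bracket below 0.043 m and y of probe_tip in the frame of bracket between -0.05 and 0.05 m).
It fails at once if the probe is pressed on the bracket with more than 15 N (contact force between probe and bracket above 15 N).
It fails at once if the robot hits the bracket with more than 15 N (contact force between any of the arm, the fingers and bracket above 15 N).
It fails at once if the junction box, the coupling or the elbow is moved more than 15 mm (distance of any of junction_box, coupling, elbow from where it was at the start of the episode above 0.015 m).
It also fails if it takes over 69 s, if anything falls off the work surface, if the arm or the gripper's body presses on something with over 40 N, if the wrist force passes 120 N, or if a joint passes its speed limit or range.

## Working session

There is one attempt and no reset: what is moved stays moved. The work goes in short steps, Python scripts to look and compute and a tool call to move; the robot and the scene stay as the last step left them, time stands still between calls to the robot, and variables do not carry over. Pictures are saved under pics/ and viewed, at most 10 in all, crops included, and the job is handed in when it is done.

Besides the shell and the picture viewer there is one more tool, called after "Call:" as name(argument=value, ...) on one line, values as JSON. jog_arm: Moves the arm, as the interface text tells. Its arguments: {"type":"object","properties":{"deltas":{"type":"array","items":{"type":"array"}},"squeeze":{"type":"number"}},"required":["deltas"]}

```bash
mkdir -p pics; python3 - <<'E'
from station import ctrl
import cv2
for n in("scene","side","wrist"):
    c=ctrl.get_calibration(n);print(n,c["K"],c["extrinsics"])
    cv2.imwrite(f"pics/{n}0.png",ctrl.get_image(n)[:,:,::-1])
print(ctrl.get_obs(),ctrl.hold_point_z)
E
```

```text
scene [[485.62109205   0.         325.14228081]
 [  0.         485.62109205 194.43148271]
 [  0.           0.           1.        ]] [[-0.79654571  0.60454444  0.00639916  0.46991215]
 [ 0.46933131  0.6249922  -0.62378913 -0.20941687]
 [-0.38110767 -0.49387323 -0.78156649  1.25810443]
 [ 0.          0.          0.          1.        ]]
side [[478.77384612   0.         316.10162638]
 [  0.         478.77384612 201.93264764]
 [  0.           0.           1.        ]] [[-0.99045123 -0.13753809  0.00946754  0.56893657]
 [-0.11142273  0.75816164 -0.64247638  0.11167395]
 [ 0.08118705 -0.63739642 -0.766247    1.04946949]
 [ 0.          0.          0.          1.        ]]
wrist [[309.70691629   0.         322.30630174]
 [  0.         309.70691629 199.86336108]
 [  0.           0.           1.        ]] [[ 9.99996816e-01  5.47452528e-04 -2.46355301e-03 -6.24529949e-01]
 [ 1.26640161e-03 -9.53235924e-01  3.02224533e-01 -3.95627289e-02]
 [-2.18289364e-03 -3.02226691e-01 -9.53233582e-01  3.80418168e-01]
 [ 0.00000000e+00  0.00000000e+00  0.00000000e+00  1.00000000e+00]]
{'t': 0.15, 'q': array([-1.19000129e-01,  5.32440398e-02,  1.61398962e+00,  1.56371921e-05,
        1.47603378e+00, -1.19039482e-01]), 'dq': array([-0.00126548, -0.00018407, -0.00275272, -0.00052437, -0.00072118,
        0.00057827]), 'effort': array([ 5.10442842e-04, -3.94241810e+01, -3.70721948e+01, -1.15854355e-04,
        4.61802789e-03,  5.00508997e-05]), 'tool_pos': array([6.24500013e-01, 6.44984945e-05, 2.30314792e-01]), 'tool_rot': array([-2.22046144e+00, -2.22054551e+00,  1.60628309e-03]), 'contact_force': array([0.02743866, 0.36589161, 0.10986891]), 'wrist_torque': array([ 0.03431279,  0.02090117, -0.00857232]), 'grip_force': 0.0, 'opening': 0.08563828995873012} 0.0187
```

View pics/scene0.png

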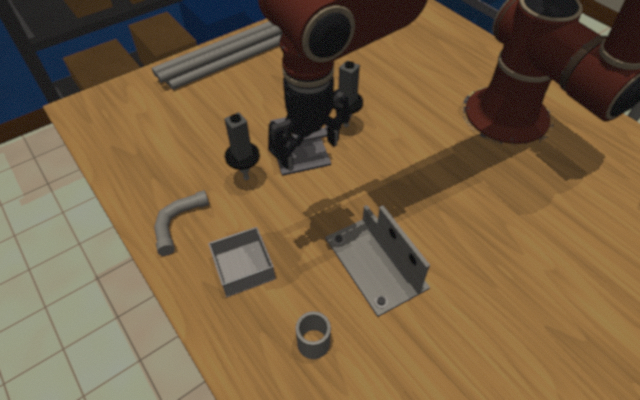

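View pics/side0.png

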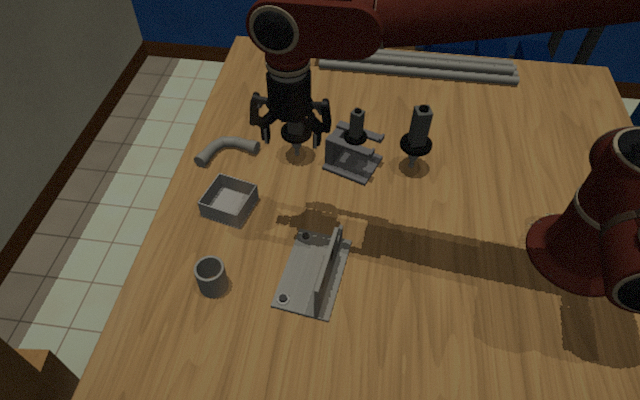

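```bash
python3 - <<'E'
import cv2
s=cv2.imread("pics/side0.png");c=cv2.imread("pics/scene0.png")
a=cv2.resize(s[90:190,290:450],(800,500),interpolation=cv2.INTER_CUBIC)
cv2.imwrite("pics/sidestand.png",a)
b=cv2.resize(s[220:330,260:370],(400,400),interpolation=cv2.INTER_CUBIC)
d=cv2.resize(c[200:320,320:440],(400,400),interpolation=cv2.INTER_CUBIC)
cv2.imwrite("pics/brk.png",cv2.hconcat([b,d]))
E
```

```text
(no output)
```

View pics/wrist0.png

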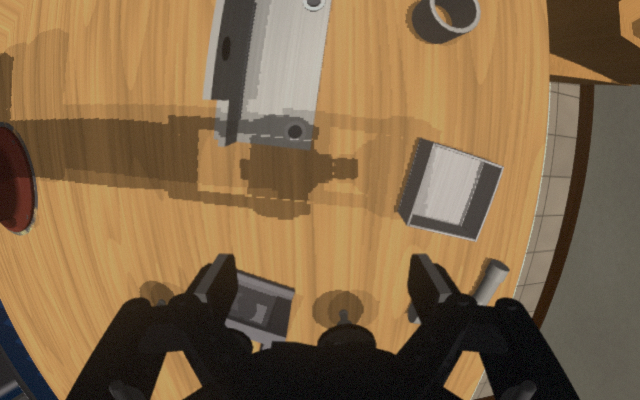

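View pics/sidestand.png

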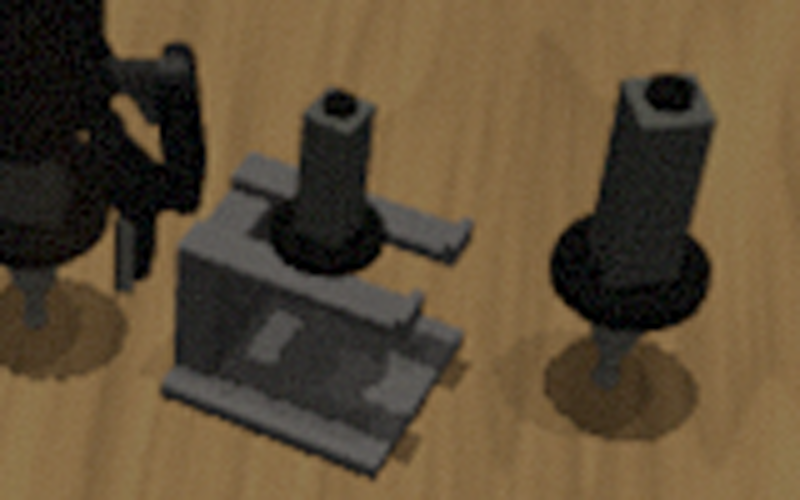

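View pics/brk.png

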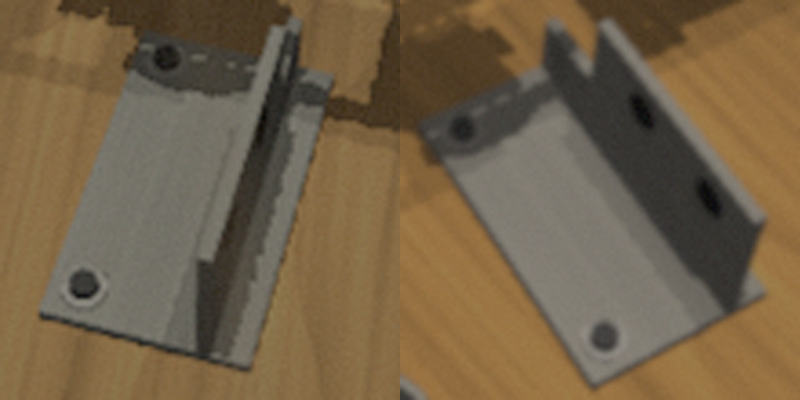

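```bash
cat > h.py <<'E'
import numpy as np, json
from scipy.optimize import least_squares
def proj(cal,P,fish=False):
    K=np.array(cal["K"]);E=np.array(cal["extrinsics"]);P=np.atleast_2d(P)
    c=P@E[:3,:3].T+E[:3,3]
    if fish:
        r=np.hypot(c[:,0],c[:,1]);th=np.arctan2(r,c[:,2]);n=c[:,:2]/r[:,None]*th[:,None]
    else: n=c[:,:2]/c[:,2:]
    return n*K[0,0]+K[:2,2]
def place(p,L):
    c,s=np.cos(p[2]),np.sin(p[2]);L=np.atleast_2d(np.array(L,float))
    return np.c_[p[0]+c*L[:,0]-s*L[:,1],p[1]+s*L[:,0]+c*L[:,1],L[:,2]+(p[3] if len(p)>3 else 0)]
def fit(views,p0):
    # views: list of (cal,local pts,pixels,fish)
    f=lambda p:np.concatenate([(proj(c,place(p,L),fi)-np.array(px)).ravel() for c,L,px,fi in views])
    r=least_squares(f,p0,loss="soft_l1")
    return r.x,[np.round(proj(c,place(r.x,L),fi)-np.array(px),1).tolist() for c,L,px,fi in views]
E
cat > fit1.py <<'E'
from h import *
from station import ctrl
S=ctrl.get_calibration("side");C=ctrl.get_calibration("scene")
sb=lambda a:np.array(a)/(400/110)+[260,220]-.36
cb=lambda a:np.array(a)/(400/120)+[320,200]-.35
ss=lambda a:np.array(a)/5+[290,90]-.4
m=1e-3
Lb=np.array([[-90,-100,8],[30,-100,8],[30,100,8],[-70,-80,16],[-70,80,16],[0,-100,110],[0,-100,8]])*m
pb=sb([[42,312],[251,362],[332,76],[83,284],[166,57],[199,258],[199,350]])
Lc=np.array([[-90,-100,8],[30,-100,8],[-90,100,8],[-70,-80,16],[-70,80,16],[8,-100,110],[0,-100,8]])*m
pc=cb([[194,381],[366,290],[20,126],[204,334],[62,128],[365,220],[333,308]])
for p0 in ([.6,.25,np.pi],[.6,.25,np.pi,0]):
    x,r=fit([(S,Lb,pb,0),(C,Lc,pc,0)],p0);print("bracket",x,r)
Ls=np.array([[-60,-55,10],[-60,55,10],[60,-55,10],[60,-40,90],[-60,-40,96],[60,40,90],[-60,40,96],[-60,18,96],[-60,-18,96]])*m
for p0,ys in(([.55,-.1,.1],-1),):
    L=Ls*[1,ys,1]
    ps=ss([[375,465],[462,330],[163,378],[182,248],[420,293],[250,155],[472,222],[448,240],[400,295]])
    x,r=fit([(S,L,ps,0)],p0);print("stand",x,r)
Lp=np.array([[0,0,.17],[0,0,.098]])
x,r=fit([(S,Lp,ss([[340,106],[328,232]]),0)],[.55,-.1,0]);print("probe",x,r)
E
python3 fit1.py
```

```text
bracket [0.53340675 0.13615369 3.01187699] [[[-1.0, -0.3], [-0.0, 1.0], [0.2, -1.1], [0.3, -0.8], [-0.2, -0.9], [-0.2, -0.4], [-0.5, 0.4]], [[0.7, 1.3], [1.0, -0.2], [-0.7, -0.8], [1.1, -0.1], [0.0, -0.5], [1.4, -1.3], [-1.7, 1.4]]]
bracket [ 0.53285076  0.13442867  3.01121966 -0.0041029 ] [[[-0.4, -0.1], [0.3, 1.1], [0.4, -0.6], [0.8, -0.6], [0.2, -0.4], [0.2, -0.0], [-0.2, 0.6]], [[0.1, 1.4], [0.1, 0.0], [-1.0, -0.4], [0.4, 0.1], [-0.3, -0.1], [0.5, -1.0], [-2.5, 1.6]]]
stand [ 0.51044796 -0.20240989 -0.34982602] [[[0.3, 0.3], [0.5, -0.6], [-1.1, 0.8], [-1.4, -0.5], [-2.8, 5.5], [-0.3, -1.2], [0.2, -0.8], [1.4, 1.0], [5.0, -0.7]]]
probe [ 0.50868099 -0.19934755  0.        ] [[[-0.1, 0.7], [0.1, -0.7]]]
```

Call:
jog_arm(deltas=[[-1, [0, 0, 0.15], [0, 0, 0]], [-1, [-0.1, -0.1, 0.25], [0, 0, 0]], [-1, [-0.28, -0.25, 0.25], [0, 0, 0]], [-1, [-0.28, -0.25, 0.25], [0, 0, 0]], [-1, [-0.28, -0.25, 0.25], [0, 0, 0]], [-1, [-0.28, -0.25, 0.25], [0, 0, 0]], [-1, [-0.28, -0.25, 0.25], [0, 0, 0]], [-1, [-0.28, -0.25, 0.25], [0, 0, 0]]])

```text
t: 0.82
tool_pos: [0.5129, -0.1, 0.331]
tool_rot: [-2.222, -2.221, -0.001]
contact_force: [0.1, -1.2, -0.6]
opening: 0.0857
grip_force: 0.0
```

```bash
python3 - <<'E'
from station import ctrl
import cv2,pickle
o=ctrl.get_obs();print(o["tool_pos"],o["dq"].round(3),o["contact_force"])
w=ctrl.get_calibration("wrist");im=ctrl.get_image("wrist")[:,:,::-1];pickle.dump(w,open("w1.pkl","wb"))
cv2.imwrite("pics/wrist1.png",im)
cv2.imwrite("pics/wrist1b.png",cv2.resize(im[100:340,170:490],(800,600),interpolation=cv2.INTER_CUBIC))
c=ctrl.get_image("scene")[:,:,::-1];cv2.imwrite("pics/scene1.png",c)
E
```

```text
[ 0.51292394 -0.09996518  0.3309851 ] [ 0.023  0.026 -0.003  0.001 -0.001 -0.001] [ 0.11651086 -1.15849675 -0.62203613]
```

View pics/wrist1b.png

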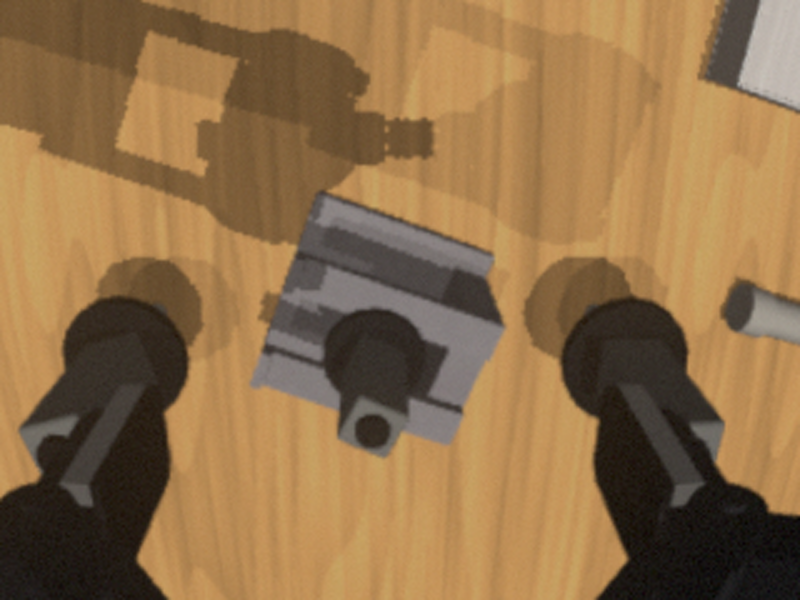

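```bash
cat > fit2.py <<'E'
import pickle
from h import *
from station import ctrl
S=ctrl.get_calibration("side");W=pickle.load(open("w1.pkl","rb"))
ss=lambda a:np.array(a)/5+[290,90]-.4
ww=lambda a:np.array(a)/2.5+[170,100]-.3
m=1e-3
L=np.array([[-60,55,10],[-60,-55,10],[60,55,10],[60,40,90],[60,-40,90],[-60,-40,96]])*m
ps=ss([[375,465],[462,330],[163,378],[182,248],[250,155],[472,222]])
Lw=np.array([[-60,55,10],[60,55,10],[60,40,90],[60,-40,90],[-60,-40,96]])*m
pw=ww([[320,192],[493,253],[503,325],[455,445],[252,385]])
for p0 in ([.5,-.2,-.35],[.5,-.2,-.35,0]):print("stand",*fit([(S,L,ps,0),(W,Lw,pw,1)],p0))
V=[(S,np.array([[0,0,.17],[0,0,.098]]),ss([[340,106],[328,232]]),0),(W,np.array([[0,0,.17],[0,0,.098]]),ww([[373,432],[373,357]]),1)]
print("probe",*fit(V,[.5,-.2,0]),*fit(V,[.5,-.2,0,0]))
# top only, free height
V1=[(c,l[:1],p[:1],f) for c,l,p,f in V];print("top",*fit(V1,[.5,-.2,0,0]))
g=13*m;Lg=np.array([[-g,g,.17],[g,g,.17],[g,-g,.17],[-g,-g,.17]])
# side: left,front,right,back ; wrist: lefttop, righttop, bottom, left
print("yaw",*fit([(S,Lg[[1,0,3,2]],ss([[303,117],[352,127],[375,107],[322,92]]),0),(W,Lg,ww([[356,392],[410,405],[387,457],[338,438]]),1)],[.5,-.2,-.3]))
Z=np.array([[0,0,.005]])
for n,a in(("left big",(35,320)),("right big",(607,378))):
  print(n,fit([(S,Z,ss([a]),0)],[.5,-.2,0])[0][:2])
E
python3 fit2.py
```

```text
stand [ 0.51072867 -0.20324148 -0.34782518] [[[0.3, 0.1], [0.4, -0.9], [-1.1, 0.6], [-1.5, -0.7], [-0.4, -1.4], [0.1, -1.1]], [[-1.6, -0.4], [1.1, 0.5], [1.0, -0.3], [-1.7, -0.7], [-0.8, 0.0]]]
stand [ 0.51071455 -0.20547972 -0.34843746 -0.00443053] [[[0.2, 0.6], [0.3, -0.3], [-1.1, 1.2], [-1.4, 0.0], [-0.4, -0.6], [-0.0, -0.4]], [[-1.3, 0.4], [0.7, 1.0], [0.5, -0.0], [-2.1, -1.0], [-0.2, -0.0]]]
probe [ 0.50921218 -0.20255053  0.        ] [[[-0.2, -0.2], [-0.0, -1.6]], [[-0.4, -2.0], [0.2, 0.7]]] [ 0.50917747 -0.20504379  0.         -0.00351512] [[[-0.2, 0.3], [-0.1, -1.2]], [[-0.4, -1.7], [0.3, 1.3]]]
top [ 0.50942947 -0.20834534 -0.00835826 -0.00524584] [[[-0.2, -0.0]], [[-0.1, 0.0]]]
yaw [ 0.50962936 -0.2005458  -0.3436105 ] [[[-0.6, -0.3], [0.0, 1.2], [0.1, -1.3], [0.4, -1.8]], [[-0.4, -0.4], [0.0, 1.3], [1.3, -1.2], [-0.6, -0.1]]]
left big [ 0.65450275 -0.21108978]
right big [ 0.36173805 -0.21238043]
```

Call:
jog_arm(deltas=[[-1, [-0.009, -0.1, 0], [0, 0, -0.03]], [-1, [-0.009, -0.2, 0], [0, 0, -0.07]], [-1, [-0.009, -0.26, 0], [0, 0, -0.11]], [-1, [-0.009, -0.26, 0], [0, 0, -0.11]], [-1, [-0.009, -0.26, -0.1], [0, 0, -0.11]], [-1, [-0.009, -0.26, -0.2], [0, 0, -0.11]], [-1, [-0.009, -0.26, -0.3], [0, 0, -0.11]], [-1, [-0.009, -0.26, -0.4], [0, 0, -0.11]], [-1, [-0.009, -0.26, -0.48], [0, 0, -0.11]], [-1, [-0.009, -0.26, -0.53], [0, 0, -0.11]], [-1, [-0.009, -0.26, -0.53], [0, 0, -0.11]], [-1, [-0.009, -0.26, -0.53], [0, 0, -0.11]]], squeeze=60)

```text
t: 1.92
tool_pos: [0.509, -0.2024, 0.1176]
tool_rot: [-2.565, -1.807, 0.002]
contact_force: [-0.1, 0.3, -0.6]
opening: 0.0854
grip_force: 0.0
```

Call:
jog_arm(deltas=[[1, [0, 0, 0], [0, 0, 0]], [1, [0, 0, 0], [0, 0, 0]], [1, [0, 0, 0], [0, 0, 0]], [1, [0, 0, 0], [0, 0, 0]], [1, [0, 0, 0], [0, 0, 0]], [1, [0, 0, 0], [0, 0, 0]], [1, [0, 0, 0], [0, 0, 0]], [1, [0, 0, 0], [0, 0, 0]]])

```text
t: 2.58
tool_pos: [0.5101, -0.2045, 0.1207]
tool_rot: [2.569, 1.805, 0.002]
contact_force: [-0.9, -0.5, 5.3]
opening: 0.0253
grip_force: 59.4
```

```bash
cat > plan.py <<'E'
import numpy as np,sys
from scipy.spatial.transform import Rotation as R
from station import ctrl
B=np.array([.533,.1355]);yaw=3.012;th=np.radians(38);off=.0607
u=np.array([np.cos(yaw),np.sin(yaw),0]);v=np.array([-u[1],u[0],0]);z=np.array([0,0,1.])
a=-u*np.sin(th)+z*np.cos(th)
def tcp(y,back,press=0,xb=-.005,zb=.013): # back: distance retracted along axis from ball-just-touching, or press
    t=np.r_[B,0]+u*xb+v*y+z*zb
    return t+a*(.019+back-press+off)
def rot(): # desired tool rotation
    zt=-a; yt=np.cross(zt,v)  # closing line in lean plane
    c=[np.c_[np.cross(s*yt,zt),s*yt,zt] for s in(1,-1)]
    R0=R.from_rotvec(ctrl.get_obs()["tool_rot"])
    return min((R.from_matrix(m)*R0.inv() for m in c),key=lambda r:r.magnitude())
if __name__=="__main__":
    o=ctrl.get_obs();print(o["tool_pos"],o["tool_rot"])
    print("turn",rot().as_rotvec()/np.pi)
    for y,b,p in((.066,.06,0),(.066,.01,0),(.066,0,0),(.066,0,.006),(-.068,0,.006)):
        T=tcp(y,b,p);print(y,b,p,T.round(4),((T-o["tool_pos"])/.4).round(4))
E
python3 plan.py
```

```text
[ 0.51014486 -0.20448662  0.12074188] [2.56874613e+00 1.80511568e+00 1.57643566e-03]
turn [0.05006157 0.20623241 0.06619017]
0.066 0.06 0 [0.6147 0.0583 0.1231] [0.2614 0.6569 0.0059]
0.066 0.01 0 [0.5842 0.0623 0.0837] [ 0.1851  0.6669 -0.0926]
0.066 0 0 [0.5781 0.0631 0.0758] [ 0.1699  0.6689 -0.1123]
0.066 0 0.006 [0.5744 0.0635 0.0711] [ 0.1607  0.6701 -0.1242]
-0.068 0 0.006 [0.5917 0.1964 0.0711] [ 0.204   1.0023 -0.1242]
```

Call:
jog_arm(deltas=[[1, [0, 0, 0.07], [0, 0, 0]], [1, [0, 0, 0.16], [0, 0, 0]], [1, [0, 0, 0.25], [0, 0, 0]], [1, [0, 0, 0.35], [0, 0, 0]], [1, [0, 0, 0.35], [0, 0, 0]], [1, [0, 0, 0.35], [0, 0, 0]], [1, [0, 0, 0.35], [0, 0, 0]]], squeeze=80)

```text
t: 3.17
tool_pos: [0.5088, -0.2037, 0.2579]
tool_rot: [-2.569, -1.805, 0.001]
contact_force: [-0.2, 0.7, -3.6]
opening: 0.025
grip_force: 78.6
```

```bash
python3 plan.py
```

```text
[ 0.50877786 -0.20371205  0.25788396] [-2.56886459e+00 -1.80525202e+00  1.38422808e-03]
turn [0.04953636 0.20496591 0.06628648]
0.066 0.06 0 [0.6147 0.0583 0.1231] [ 0.2648  0.655  -0.337 ]
0.066 0.01 0 [0.5842 0.0623 0.0837] [ 0.1885  0.665  -0.4355]
0.066 0 0 [0.5781 0.0631 0.0758] [ 0.1733  0.6669 -0.4552]
0.066 0 0.006 [0.5744 0.0635 0.0711] [ 0.1641  0.6681 -0.467 ]
-0.068 0 0.006 [0.5917 0.1964 0.0711] [ 0.2074  1.0003 -0.467 ]
```

Call:
jog_arm(deltas=[[1, [0.02, 0.09, 0], [0, 0, 0.01]], [1, [0.05, 0.18, 0], [0.01, 0.03, 0.02]], [1, [0.09, 0.27, 0], [0.015, 0.06, 0.03]], [1, [0.13, 0.36, 0], [0.02, 0.09, 0.04]], [1, [0.17, 0.45, 0], [0.03, 0.12, 0.05]], [1, [0.21, 0.53, 0], [0.04, 0.15, 0.06]], [1, [0.25, 0.6, -0.05], [0.045, 0.18, 0.065]], [1, [0.265, 0.655, -0.12], [0.0495, 0.205, 0.0663]], [1, [0.265, 0.655, -0.2], [0.0495, 0.205, 0.0663]], [1, [0.265, 0.655, -0.28], [0.0495, 0.205, 0.0663]], [1, [0.265, 0.655, -0.28], [0.0495, 0.205, 0.0663]], [1, [0.265, 0.655, -0.28], [0.0495, 0.205, 0.0663]]])

```text
t: 4.17
tool_pos: [0.6126, 0.0582, 0.1429]
tool_rot: [-1.935, -1.699, 0.594]
contact_force: [-0.0, 0.4, -0.9]
opening: 0.0253
grip_force: 78.9
```

```bash
python3 plan.py; python3 - <<'E'
from station import ctrl
import cv2
s=ctrl.get_image("side")[:,:,::-1];c=ctrl.get_image("scene")[:,:,::-1]
cv2.imwrite("pics/s2.png",s);cv2.imwrite("pics/c2.png",c)
f=lambda i,x,y:cv2.resize(i[y:y+150,x:x+100],(400,600),interpolation=cv2.INTER_CUBIC)
cv2.imwrite("pics/hover.png",cv2.hconcat([f(s,260,160),f(c,310,140)]))
E
```

```text
[0.61255678 0.05818625 0.14290563] [-1.93455848 -1.69893728  0.59382219]
turn [ 2.22692900e-05 -2.57485939e-03 -1.47620602e-04]
0.066 0.06 0 [0.6147 0.0583 0.1231] [ 0.0054  0.0003 -0.0496]
0.066 0.01 0 [0.5842 0.0623 0.0837] [-0.0709  0.0102 -0.1481]
0.066 0 0 [0.5781 0.0631 0.0758] [-0.0862  0.0122 -0.1678]
0.066 0 0.006 [0.5744 0.0635 0.0711] [-0.0953  0.0134 -0.1796]
-0.068 0 0.006 [0.5917 0.1964 0.0711] [-0.052   0.3456 -0.1796]
```

View pics/hover.png

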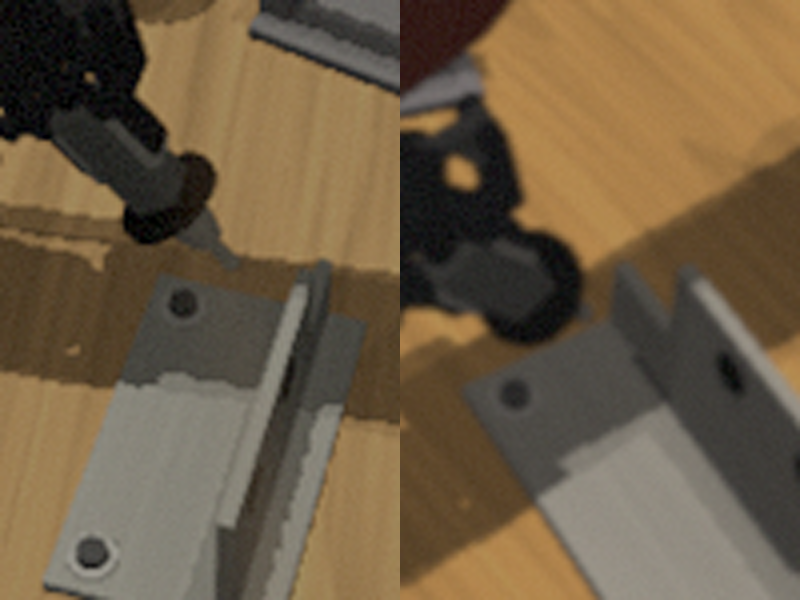

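```bash
python3 - <<'E'
from plan import *
from h import proj
o=ctrl.get_obs();t=o["tool_pos"];A=R.from_rotvec(o["tool_rot"]).as_matrix()
tip=t+A[:,2]*(off+.019)
d=tip-np.r_[B,0];print("tip brk frame",d@u,d@v,d[2])
for n,p in(("side",(317.6,225.4)),("scene",(356.4,218.9))):
    print(n,proj(ctrl.get_calibration(n),tip),p)
E
```

```text
tip brk frame -0.04305081094701135 0.06645050562111612 0.08562375466951067
side [[315.73933852 222.27753506]] (317.6, 225.4)
scene [[354.71626736 216.74932633]] (356.4, 218.9)
```

Call:
jog_arm(deltas=[[1, [-0.012, 0.002, -0.025], [0, -0.001, 0]], [1, [-0.024, 0.004, -0.05], [0, -0.002, 0]], [1, [-0.036, 0.006, -0.075], [0, -0.0026, 0]], [1, [-0.048, 0.008, -0.1], [0, -0.0026, 0]], [1, [-0.06, 0.009, -0.125], [0, -0.0026, 0]], [1, [-0.071, 0.01, -0.148], [0, -0.0026, 0]], [1, [-0.071, 0.01, -0.148], [0, -0.0026, 0]], [1, [-0.071, 0.01, -0.148], [0, -0.0026, 0]], [1, [-0.071, 0.01, -0.148], [0, -0.0026, 0]], [1, [-0.071, 0.01, -0.148], [0, -0.0026, 0]]])

```text
t: 5.1
tool_pos: [0.5877, 0.062, 0.0888]
tool_rot: [-1.947, -1.711, 0.577]
contact_force: [0.2, 1.0, -2.2]
opening: 0.0251
grip_force: 79.1
```

```bash
cat > tip.py <<'E'
from plan import *
o=ctrl.get_obs();t=o["tool_pos"];A=R.from_rotvec(o["tool_rot"]).as_matrix()
d=t+A[:,2]*(off+.019)-np.r_[B,0];f=o["contact_force"]
print("t",o["t"],"free tip x,y,z mm",(1e3*np.r_[d@u,d@v,d[2]]).round(1),"lean",np.degrees(np.arccos(-A[2,2])).round(1),"F u,v,z",np.round([f@u,f@v,f[2]],2),"grip",o["grip_force"],"u/.4",(u/400).round(5),"v/.4",(v/400).round(5))
E
python3 tip.py; python3 plan.py
```

```text
t 5.1 free tip x,y,z mm [-15.4  65.8  25.5] lean 37.3 F u,v,z [-0.1  -0.99 -2.19] grip 79.07523393630981 u/.4 [-0.00248  0.00032  0.     ] v/.4 [-0.00032 -0.00248  0.     ]
[0.58773064 0.06195063 0.08884132] [-1.9470598  -1.71081436  0.57700828]
turn [ 2.01981719e-04  3.71231426e-03 -9.54339270e-05]
0.066 0.06 0 [0.6147 0.0583 0.1231] [ 0.0675 -0.0091  0.0856]
0.066 0.01 0 [0.5842 0.0623 0.0837] [-0.0089  0.0008 -0.0129]
0.066 0 0 [0.5781 0.0631 0.0758] [-0.0241  0.0028 -0.0326]
0.066 0 0.006 [0.5744 0.0635 0.0711] [-0.0333  0.004  -0.0444]
-0.068 0 0.006 [0.5917 0.1964 0.0711] [ 0.01    0.3362 -0.0444]
```

Call:
jog_arm(deltas=[[1, [0, 0, 0], [0, 0.0015, 0]], [1, [0, 0, 0], [0, 0.0037, 0]], [1, [0, 0, 0], [0, 0.0037, 0]], [1, [0, 0, 0], [0, 0.0037, 0]], [1, [0, 0, 0], [0, 0.0037, 0]]])

```text
t: 5.52
tool_pos: [0.5871, 0.062, 0.0881]
tool_rot: [-1.939, -1.703, 0.589]
contact_force: [-0.4, 0.5, -2.9]
opening: 0.0252
grip_force: 79.1
```

```bash
python3 tip.py
```

```text
t 5.5167 free tip x,y,z mm [-14.   66.   25.4] lean 38.1 F u,v,z [ 0.43 -0.42 -2.89] grip 79.07086372375488 u/.4 [-0.00248  0.00032  0.     ] v/.4 [-0.00032 -0.00248  0.     ]
```

Call:
jog_arm(deltas=[[1, [-0.008, 0.001, -0.011], [0, 0, 0]], [1, [-0.016, 0.002, -0.022], [0, 0, 0]], [1, [-0.02, 0.0026, -0.029], [0, 0, 0]], [1, [-0.024, 0.0031, -0.033], [0, 0, 0]], [1, [-0.024, 0.0031, -0.033], [0, 0, 0]], [1, [-0.024, 0.0031, -0.033], [0, 0, 0]], [1, [-0.024, 0.0031, -0.033], [0, 0, 0]]])

```text
t: 6.1
tool_pos: [0.5776, 0.0632, 0.0753]
tool_rot: [-1.939, -1.703, 0.588]
contact_force: [1.2, 0.3, -0.0]
opening: 0.0253
grip_force: 79.3
```

```bash
python3 tip.py
```

```text
t 6.1 free tip x,y,z mm [-4.4 66.  12.6] lean 38.1 F u,v,z [-1.11 -0.48 -0.05] grip 79.28143858909607 u/.4 [-0.00248  0.00032  0.     ] v/.4 [-0.00032 -0.00248  0.     ]
```

Call:
jog_arm(deltas=[[1, [-0.0025, 0.0003, 0], [0, 0, 0]], [1, [-0.005, 0.0006, 0], [0, 0, 0]], [1, [-0.005, 0.0006, 0], [0, 0, 0]], [1, [-0.005, 0.0006, 0], [0, 0, 0]], [1, [-0.005, 0.0006, 0], [0, 0, 0]]])

```text
t: 6.52
tool_pos: [0.5762, 0.0634, 0.0748]
tool_rot: [-1.941, -1.704, 0.586]
contact_force: [6.3, -0.1, -3.9]
opening: 0.0255
grip_force: 79.3
```

```bash
python3 tip.py;python3 - <<'E'
from station import ctrl
import cv2
s=ctrl.get_image("side")[:,:,::-1];c=ctrl.get_image("scene")[:,:,::-1]
f=lambda i,x,y:cv2.resize(i[y:y+75,x:x+50],(400,600),interpolation=cv2.INTER_CUBIC)
cv2.imwrite("pics/touch.png",cv2.hconcat([f(s,295,200),f(c,345,190)]))
E
```

```text
t 6.5167 free tip x,y,z mm [-3.2 65.9 12. ] lean 37.9 F u,v,z [-6.24 -0.69 -3.85] grip 79.2707884311676 u/.4 [-0.00248  0.00032  0.     ] v/.4 [-0.00032 -0.00248  0.     ]
```

View pics/touch.png

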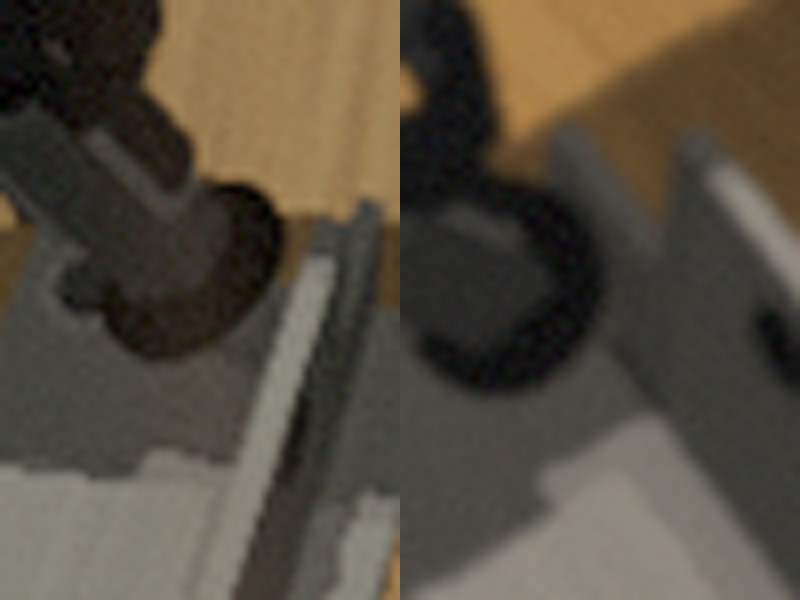

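Call:
jog_arm(deltas=[[1, [0.002, -0.0003, 0], [0, 0, 0]], [1, [0.004, -0.0005, 0], [0, 0, 0]], [1, [0.0045, -0.0006, 0], [0, 0, 0]], [1, [0.0045, -0.0006, 0], [0, 0, 0]], [1, [0.0045, -0.0006, 0], [0, 0, 0]]])

```text
t: 7.03
tool_pos: [0.5769, 0.0633, 0.0749]
tool_rot: [-1.938, -1.702, 0.589]
contact_force: [2.6, 0.8, -3.2]
opening: 0.0255
grip_force: 79.3
```

```bash
python3 tip.py
```

```text
t 7.0333 free tip x,y,z mm [-3.7 66.  12.2] lean 38.1 F u,v,z [-2.51 -1.16 -3.21] grip 79.31544184684753 u/.4 [-0.00248  0.00032  0.     ] v/.4 [-0.00032 -0.00248  0.     ]
```

```bash
cat > avg.py <<'E'
from plan import *
F=[];P=[]
for i in range(5):
    ctrl.get_image("side");o=ctrl.get_obs();F.append(o["contact_force"]);P.append(o["wrist_torque"])
f=np.mean(F,0);A=R.from_rotvec(o["tool_rot"]).as_matrix();d=o["tool_pos"]+A[:,2]*(off+.019)-np.r_[B,0]
n=f-[0,0,-1.96]
print("t",o["t"],"tip",(1e3*np.r_[d@u,d@v,d[2]]).round(1),"lean",np.degrees(np.arccos(-A[2,2])).round(1),"net u,v,z",np.round([n@u,n@v,n[2]],2),"sd",np.std(F,0).round(2),"axial",round(n@a,2),"lat",round(n@np.cross(v,a),2),"T u,v,z",np.round([np.mean(P,0)@u,np.mean(P,0)@v,np.mean(P,0)[2]],3))
E
python3 avg.py
```

```text
t 7.2833 tip [-3.8 66.  12.2] lean 38.1 net u,v,z [-2.45 -0.74 -0.01] sd [0.69 0.45 0.45] axial 1.5 lat -1.93 T u,v,z [-0.066  1.019 -0.057]
```

Call:
jog_arm(deltas=[[1, [-0.002, 0.0002, -0.003], [0, 0, 0]], [1, [-0.004, 0.0005, -0.006], [0, 0, 0]], [1, [-0.0055, 0.0007, -0.0085], [0, 0, 0]], [1, [-0.0055, 0.0007, -0.0085], [0, 0, 0]], [1, [-0.0055, 0.0007, -0.0085], [0, 0, 0]]])

```text
t: 7.7
tool_pos: [0.5748, 0.0635, 0.0718]
tool_rot: [-1.938, -1.702, 0.589]
contact_force: [1.9, 0.7, 0.2]
opening: 0.0253
grip_force: 79.5
```

```bash
python3 avg.py
```

```text
t 7.95 tip [-1.6 66.   9. ] lean 38.1 net u,v,z [-1.9  -0.36  2.8 ] sd [0.23 0.29 0.64] axial 3.38 lat 0.23 T u,v,z [-0.056  0.398 -0.028]
```

Call:
jog_arm(deltas=[[1, [0.0005, 0.004, 0], [0, 0, 0]], [1, [0.001, 0.008, 0], [0, 0, 0]], [1, [0.0016, 0.0124, 0], [0, 0, 0]], [1, [0.0021, 0.0165, 0], [0, 0, 0]], [1, [0.0027, 0.0207, 0], [0, 0, 0]], [1, [0.0032, 0.0248, 0], [0, 0, 0]], [1, [0.0038, 0.029, 0], [0, 0, 0]], [1, [0.0043, 0.0331, 0], [0, 0, 0]], [1, [0.0048, 0.0372, 0], [0, 0, 0]], [1, [0.0054, 0.0414, 0], [0, 0, 0]], [1, [0.0059, 0.0455, 0], [0, 0, 0]], [1, [0.0065, 0.0496, 0], [0, 0, 0]]])

```text
t: 8.95
tool_pos: [0.5776, 0.0835, 0.0715]
tool_rot: [-1.939, -1.703, 0.589]
contact_force: [1.4, -2.3, 1.8]
opening: 0.0254
grip_force: 79.4
```

```bash
python3 avg.py
```

```text
t 9.2 tip [-1.8 45.4  8.8] lean 38.1 net u,v,z [-1.14  0.37  3.04] sd [0.29 0.27 0.35] axial 3.1 lat 0.97 T u,v,z [0.097 0.244 0.058]
```

Call:
jog_arm(deltas=[[1, [0.0003, 0.004, 0], [0, 0, 0]], [1, [0.0006, 0.008, 0], [0, 0, 0]], [1, [0.001, 0.0124, 0], [0, 0, 0]], [1, [0.0014, 0.0165, 0], [0, 0, 0]], [1, [0.0019, 0.0207, 0], [0, 0, 0]], [1, [0.0024, 0.0248, 0], [0, 0, 0]], [1, [0.0029, 0.029, 0], [0, 0, 0]], [1, [0.0034, 0.0331, 0], [0, 0, 0]], [1, [0.0039, 0.0372, 0], [0, 0, 0]], [1, [0.0044, 0.0414, 0], [0, 0, 0]], [1, [0.0049, 0.0455, 0], [0, 0, 0]], [1, [0.0054, 0.0496, 0], [0, 0, 0]]])

```text
t: 10.2
tool_pos: [0.5799, 0.1033, 0.0714]
tool_rot: [-1.939, -1.703, 0.588]
contact_force: [2.4, -2.6, 0.1]
opening: 0.0252
grip_force: 79.5
```

```bash
python3 avg.py
```

```text
t 10.45 tip [-1.5 25.5  8.7] lean 38.1 net u,v,z [-2.93  0.39  1.47] sd [0.47 0.18 0.37] axial 2.96 lat -1.41 T u,v,z [0.101 0.797 0.06 ]
```

Call:
jog_arm(deltas=[[1, [0.0006, 0.004, 0], [0, 0, 0]], [1, [0.0012, 0.008, 0], [0, 0, 0]], [1, [0.0018, 0.0124, 0], [0, 0, 0]], [1, [0.0023, 0.0165, 0], [0, 0, 0]], [1, [0.0029, 0.0207, 0], [0, 0, 0]], [1, [0.0034, 0.0248, 0], [0, 0, 0]], [1, [0.004, 0.029, 0], [0, 0, 0]], [1, [0.0045, 0.0331, 0], [0, 0, 0]], [1, [0.005, 0.0372, 0], [0, 0, 0]], [1, [0.0056, 0.0414, 0], [0, 0, 0]], [1, [0.0061, 0.0455, 0], [0, 0, 0]], [1, [0.0067, 0.0496, 0], [0, 0, 0]]])

```text
t: 11.45
tool_pos: [0.5825, 0.1232, 0.0715]
tool_rot: [-1.939, -1.703, 0.588]
contact_force: [3.3, -3.5, -0.8]
opening: 0.0251
grip_force: 79.4
```

```bash
python3 avg.py
```

```text
t 11.7 tip [-1.6  5.4  8.8] lean 38.1 net u,v,z [-3.97  0.76  1.43] sd [0.72 0.5  0.54] axial 3.57 lat -2.24 T u,v,z [0.097 1.061 0.073]
```

Call:
jog_arm(deltas=[[1, [0.0007, 0.004, 0], [0, 0, 0]], [1, [0.0014, 0.008, 0], [0, 0, 0]], [1, [0.0021, 0.0124, 0], [0, 0, 0]], [1, [0.0028, 0.0165, 0], [0, 0, 0]], [1, [0.0034, 0.0207, 0], [0, 0, 0]], [1, [0.004, 0.0248, 0], [0, 0, 0]], [1, [0.0046, 0.029, 0], [0, 0, 0]], [1, [0.0052, 0.0331, 0], [0, 0, 0]], [1, [0.0057, 0.0372, 0], [0, 0, 0]], [1, [0.0063, 0.0414, 0], [0, 0, 0]], [1, [0.0068, 0.0455, 0], [0, 0, 0]], [1, [0.0074, 0.0496, 0], [0, 0, 0]]])

```text
t: 12.7
tool_pos: [0.5854, 0.1431, 0.0715]
tool_rot: [-1.939, -1.703, 0.589]
contact_force: [2.5, -3.3, -1.3]
opening: 0.0255
grip_force: 79.5
```

```bash
python3 avg.py
```

```text
t 12.95 tip [ -1.9 -14.7   8.8] lean 38.1 net u,v,z [-3.16  0.72  1.61] sd [0.43 0.47 0.6 ] axial 3.22 lat -1.5 T u,v,z [0.108 0.878 0.106]
```

Call:
jog_arm(deltas=[[1, [0.0007, 0.004, 0], [0, 0, 0]], [1, [0.0014, 0.008, 0], [0, 0, 0]], [1, [0.002, 0.0124, 0], [0, 0, 0]], [1, [0.0026, 0.0165, 0], [0, 0, 0]], [1, [0.0032, 0.0207, 0], [0, 0, 0]], [1, [0.0038, 0.0248, 0], [0, 0, 0]], [1, [0.0044, 0.029, 0], [0, 0, 0]], [1, [0.0049, 0.0331, 0], [0, 0, 0]], [1, [0.0055, 0.0372, 0], [0, 0, 0]], [1, [0.006, 0.0414, 0], [0, 0, 0]], [1, [0.0066, 0.0455, 0], [0, 0, 0]], [1, [0.0071, 0.0496, 0], [0, 0, 0]]])

```text
t: 13.95
tool_pos: [0.5882, 0.1629, 0.0715]
tool_rot: [-1.939, -1.703, 0.589]
contact_force: [1.4, -3.5, 0.3]
opening: 0.0253
grip_force: 79.4
```

```bash
python3 avg.py
```

```text
t 14.2 tip [ -2.1 -34.6   8.8] lean 38.1 net u,v,z [-2.51  1.    2.2 ] sd [0.36 0.64 0.67] axial 3.28 lat -0.62 T u,v,z [0.15  0.698 0.149]
```

Call:
jog_arm(deltas=[[1, [0.0005, 0.004, 0], [0, 0, 0]], [1, [0.001, 0.008, 0], [0, 0, 0]], [1, [0.0016, 0.0124, 0], [0, 0, 0]], [1, [0.0021, 0.0165, 0], [0, 0, 0]], [1, [0.0027, 0.0207, 0], [0, 0, 0]], [1, [0.0032, 0.0248, 0], [0, 0, 0]], [1, [0.0038, 0.029, 0], [0, 0, 0]], [1, [0.0043, 0.0331, 0], [0, 0, 0]], [1, [0.0048, 0.0372, 0], [0, 0, 0]], [1, [0.0054, 0.0414, 0], [0, 0, 0]], [1, [0.0059, 0.0455, 0], [0, 0, 0]], [1, [0.0065, 0.0496, 0], [0, 0, 0]]])

```text
t: 15.2
tool_pos: [0.5908, 0.1827, 0.0715]
tool_rot: [-1.939, -1.703, 0.589]
contact_force: [2.7, -2.8, -0.1]
opening: 0.025
grip_force: 79.4
```

```bash
python3 avg.py
```

```text
t 15.45 tip [ -2.2 -54.7   8.8] lean 38.1 net u,v,z [-3.04  0.21  2.09] sd [0.45 0.34 0.51] axial 3.52 lat -1.11 T u,v,z [0.137 0.824 0.084]
```

Call:
jog_arm(deltas=[[1, [0.0005, 0.004, 0], [0, 0, 0]], [1, [0.001, 0.008, 0], [0, 0, 0]], [1, [0.0016, 0.0124, 0], [0, 0, 0]], [1, [0.0021, 0.0165, 0], [0, 0, 0]], [1, [0.0027, 0.0207, 0], [0, 0, 0]], [1, [0.0032, 0.0248, 0], [0, 0, 0]], [1, [0.0038, 0.029, 0], [0, 0, 0]], [1, [0.004, 0.031, 0], [0, 0, 0]], [1, [0.004, 0.031, 0], [0, 0, 0]], [1, [0.004, 0.031, 0], [0, 0, 0]], [1, [0.004, 0.031, 0], [0, 0, 0]]])

```text
t: 16.37
tool_pos: [0.5926, 0.1953, 0.0716]
tool_rot: [-1.939, -1.703, 0.587]
contact_force: [3.8, -1.2, -1.1]
opening: 0.0251
grip_force: 79.4
```

```bash
python3 avg.py
```

```text
t 16.6167 tip [ -2.2 -66.9   8.8] lean 38.1 net u,v,z [-3.22  0.37  1.44] sd [0.56 0.49 0.49] axial 3.12 lat -1.65 T u,v,z [0.083 1.031 0.069]
```

Call:
jog_arm(deltas=[[1, [0.012, -0.0016, 0.016], [0, 0, 0]], [1, [0.036, -0.005, 0.046], [0, 0, 0]], [1, [0.07, -0.009, 0.09], [0, 0, 0]], [1, [0.12, -0.016, 0.15], [0, 0, 0]], [1, [0.12, -0.016, 0.24], [0, 0, 0]], [1, [0.12, -0.016, 0.33], [0, 0, 0]], [1, [0.12, -0.016, 0.42], [0, 0, 0]], [1, [0.11, -0.016, 0.5], [0, 0, 0]], [1, [0.11, -0.016, 0.52], [0, 0, 0]], [1, [0.11, -0.016, 0.52], [0, 0, 0]], [1, [0.11, -0.016, 0.52], [0, 0, 0]]])

```text
t: 17.53
tool_pos: [0.636, 0.1887, 0.2782]
tool_rot: [-1.938, -1.702, 0.59]
contact_force: [0.4, 0.0, -2.4]
opening: 0.0249
grip_force: 79.2
```

```bash
cat > back.py <<'E'
import sys
from plan import *
o=ctrl.get_obs();G=R.from_rotvec([-2.5689,-1.8053,.0014])
print(o["tool_pos"],"turn",((G*R.from_rotvec(o["tool_rot"]).inv()).as_rotvec()/np.pi).round(4),"shift",((np.array([.5095,-.2040,.2579])-o["tool_pos"])/.4).round(4))
E
python3 back.py
```

```text
[0.63603821 0.18867076 0.27819021] turn [-0.0494 -0.206  -0.0663] shift [-0.3163 -0.9817 -0.0507]
```

Call:
jog_arm(deltas=[[1, [-0.05, -0.06, 0], [-0.008, -0.034, -0.011]], [1, [-0.1, -0.13, 0], [-0.016, -0.068, -0.022]], [1, [-0.15, -0.2, 0], [-0.024, -0.1, -0.033]], [1, [-0.2, -0.27, 0], [-0.032, -0.135, -0.044]], [1, [-0.25, -0.35, 0], [-0.04, -0.17, -0.055]], [1, [-0.29, -0.44, 0], [-0.0494, -0.206, -0.0663]], [1, [-0.316, -0.53, 0], [-0.0494, -0.206, -0.0663]], [1, [-0.316, -0.62, 0], [-0.0494, -0.206, -0.0663]], [1, [-0.316, -0.72, 0], [-0.0494, -0.206, -0.0663]], [1, [-0.316, -0.82, 0], [-0.0494, -0.206, -0.0663]], [1, [-0.316, -0.91, 0], [-0.0494, -0.206, -0.0663]], [1, [-0.316, -0.98, 0], [-0.0494, -0.206, -0.0663]]])

```text
t: 18.53
tool_pos: [0.5079, -0.2052, 0.2749]
tool_rot: [-2.565, -1.8, 0.005]
contact_force: [0.4, 0.7, -2.9]
opening: 0.0252
grip_force: 79.4
```

Call:
jog_arm(deltas=[[1, [0, 0, 0], [0, 0, 0]], [1, [0, 0, 0], [0, 0, 0]], [1, [0, 0, 0], [0, 0, 0]], [1, [0, 0, 0], [0, 0, 0]]])

```text
t: 18.87
tool_pos: [0.5095, -0.202, 0.2776]
tool_rot: [-2.566, -1.806, 0.001]
contact_force: [-0.1, -0.1, -2.0]
opening: 0.0248
grip_force: 79.4
```

```bash
python3 back.py; python3 - <<'E'
from station import ctrl
import cv2
s=ctrl.get_image("side")[:,:,::-1];c=ctrl.get_image("scene")[:,:,::-1]
f=lambda i,x,y:cv2.resize(i[y:y+120,x:x+80],(400,600),interpolation=cv2.INTER_CUBIC)
cv2.imwrite("pics/over.png",cv2.hconcat([f(s,315,75),f(c,265,70)]))
E
```

```text
[ 0.50952306 -0.20200709  0.27757106] turn [-0.0006 -0.0004 -0.0005] shift [-0.0001 -0.005  -0.0492]
```

View pics/over.png

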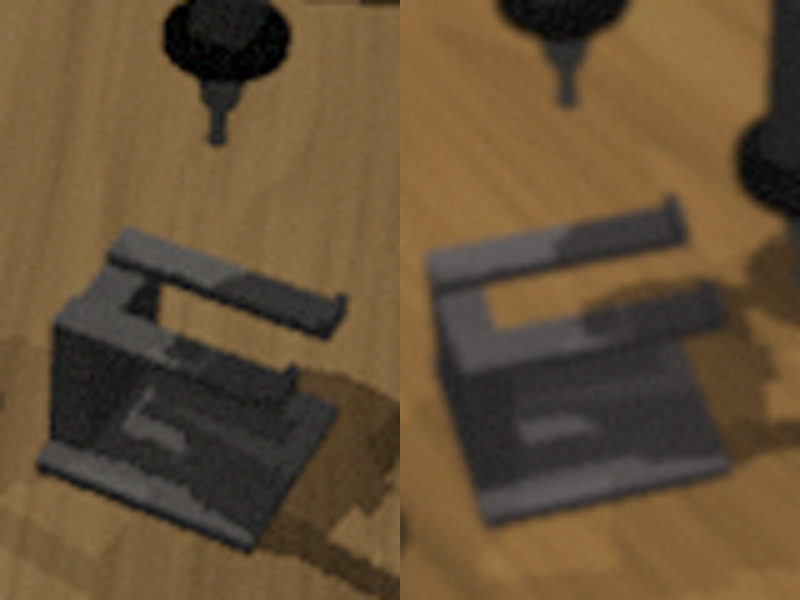

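Call:
jog_arm(deltas=[[1, [0, -0.005, -0.05], [-0.0006, -0.0004, -0.0005]], [1, [0, -0.005, -0.1], [-0.0006, -0.0004, -0.0005]], [1, [0, -0.005, -0.15], [-0.0006, -0.0004, -0.0005]], [1, [0, -0.005, -0.19], [-0.0006, -0.0004, -0.0005]], [1, [0, -0.005, -0.23], [-0.0006, -0.0004, -0.0005]], [1, [0, -0.005, -0.26], [-0.0006, -0.0004, -0.0005]], [1, [0, -0.005, -0.29], [-0.0006, -0.0004, -0.0005]], [1, [0, -0.005, -0.32], [-0.0006, -0.0004, -0.0005]], [1, [0, -0.005, -0.35], [-0.0006, -0.0004, -0.0005]], [1, [0, -0.005, -0.37], [-0.0006, -0.0004, -0.0005]], [1, [0, -0.005, -0.37], [-0.0006, -0.0004, -0.0005]], [1, [0, -0.005, -0.37], [-0.0006, -0.0004, -0.0005]]])

```text
t: 19.97
tool_pos: [0.5099, -0.2054, 0.1311]
tool_rot: [2.571, 1.804, -0.0]
contact_force: [0.2, 0.3, -0.3]
opening: 0.0253
grip_force: 79.5
```

```bash
python3 avg.py;python3 back.py
```

```text
t 20.2167 tip [-22.1 341.5  52.8] lean 0.2 net u,v,z [ 0.22 -0.27  0.25] sd [0.4  0.28 0.43] axial 0.06 lat 0.32 T u,v,z [-0.008 -0.002 -0.005]
[ 0.51058778 -0.20579576  0.13254282] turn [0.0009 0.0014 0.0005] shift [-0.0027  0.0045  0.3134]
```

Free of contact; lower in small steps until the prongs take the disc.

Call:
jog_arm(deltas=[[1, [0, 0.004, -0.005], [0, 0, 0]], [1, [0, 0.004, -0.01], [0, 0, 0]], [1, [0, 0.004, -0.015], [0, 0, 0]], [1, [0, 0.004, -0.019], [0, 0, 0]], [1, [0, 0.004, -0.022], [0, 0, 0]], [1, [0, 0.004, -0.022], [0, 0, 0]]])

```text
t: 20.72
tool_pos: [0.5098, -0.2037, 0.1222]
tool_rot: [2.571, 1.804, -0.0]
contact_force: [-0.2, 0.6, -1.6]
opening: 0.0255
grip_force: 79.5
```

```bash
python3 avg.py;python3 back.py
```

```text
t 20.9667 tip [-21.3 339.6  43.1] lean 0.1 net u,v,z [-0.05 -0.05  0.36] sd [0.43 0.59 0.57] axial 0.31 lat 0.18 T u,v,z [-0.013  0.015 -0.004]
[ 0.51010095 -0.20387765  0.12280017] turn [0.0007 0.001  0.0005] shift [-1.500e-03 -3.000e-04  3.377e-01]
```

Call:
jog_arm(deltas=[[1, [0, 0, -0.003], [0, 0, 0]], [1, [0, 0, -0.006], [0, 0, 0]], [1, [0, 0, -0.006], [0, 0, 0]], [1, [0, 0, -0.006], [0, 0, 0]]])

```text
t: 21.3
tool_pos: [0.5103, -0.204, 0.1208]
tool_rot: [2.57, 1.803, 0.001]
contact_force: [-1.1, 0.6, 1.2]
opening: 0.0254
grip_force: 79.5
```

```bash
python3 avg.py;python3 back.py
```

```text
t 21.55 tip [-21.5 339.7  41.1] lean 0.1 net u,v,z [ 0.99 -0.71  4.41] sd [0.7  0.32 0.56] axial 2.86 lat 3.49 T u,v,z [-0.062 -0.206 -0.007]
[ 0.51025092 -0.20399582  0.12080963] turn [0.0008 0.0011 0.0005] shift [-0.0019 -0.      0.3427]
```

Call:
jog_arm(deltas=[[-1, [0, 0, 0], [0, 0, 0]], [-1, [0, 0, 0], [0, 0, 0]], [-1, [0, 0, 0], [0, 0, 0]], [-1, [0, 0, 0], [0, 0, 0]], [-1, [0, 0, 0], [0, 0, 0]], [-1, [0, 0, 0], [0, 0, 0]], [-1, [0, 0, 0], [0, 0, 0]], [-1, [0, 0, 0], [0, 0, 0]]])

```text
t: 22.22
tool_pos: [0.51, -0.2039, 0.1203]
tool_rot: [2.57, 1.803, 0.0]
contact_force: [-0.3, -0.9, -0.0]
opening: 0.0852
grip_force: 0.0
```

Call:
jog_arm(deltas=[[-1, [0, 0, 0.05], [0, 0, 0]], [-1, [0, 0, 0.12], [0, 0, 0]], [-1, [0, 0, 0.2], [0, 0, 0]], [-1, [0, 0, 0.3], [0, 0, 0]], [-1, [0, 0, 0.4], [0, 0, 0]], [-1, [0, 0, 0.5], [0, 0, 0]], [-1, [0, 0.1, 0.5], [0, 0, 0]], [-1, [0, 0.2, 0.5], [0, 0, 0]], [-1, [0, 0.25, 0.5], [0, 0, 0]], [-1, [0, 0.25, 0.5], [0, 0, 0]], [-1, [0, 0.25, 0.5], [0, 0, 0]]])

```text
t: 23.13
tool_pos: [0.51, -0.1031, 0.3204]
tool_rot: [2.568, 1.806, 0.0]
contact_force: [-0.0, -0.3, -0.8]
opening: 0.0854
grip_force: 0.0
```

```bash
python3 - <<'E'
from station import ctrl
import cv2
s=ctrl.get_image("side")[:,:,::-1];c=ctrl.get_image("scene")[:,:,::-1]
f=lambda i,x,y:cv2.resize(i[y:y+120,x:x+80],(400,600),interpolation=cv2.INTER_CUBIC)
cv2.imwrite("pics/end.png",cv2.hconcat([f(s,315,75),f(c,265,70)]))
E
```

```text
(no output)
```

View pics/end.png

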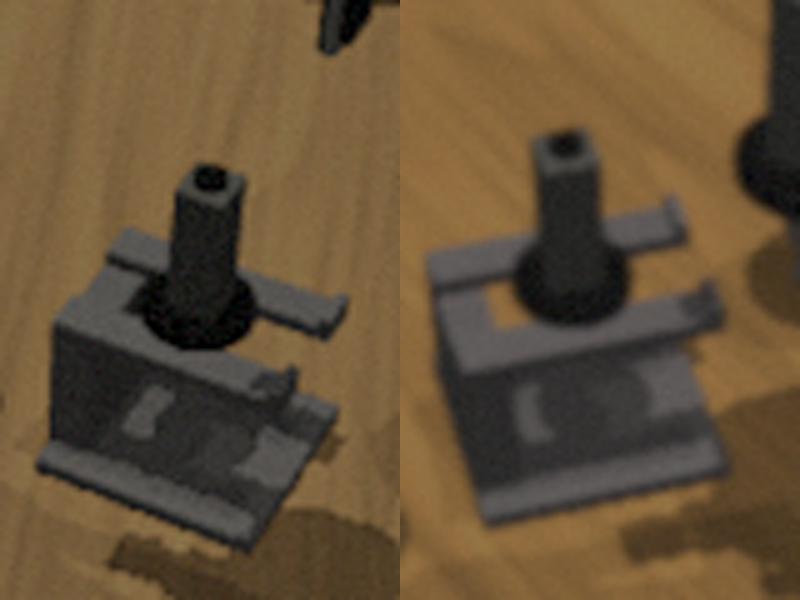

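The probe hangs upright in the fork, disc on both prongs, as at the start (side crop disc at (200,310)).

```bash
python3 -c "
from station import ctrl
print(ctrl.finish_job())"
```

```text
the job is handed in; nothing more can be done
None
```

I ran the probe's ball tip along the seam from the stepped end to the other, pressed in throughout by the force readings (roughly half way). It hangs upright in its fork again, released, and I handed the job in at about 23 s; the hand-in returned no verdict.

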